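# Pack and wedge a roller bearing home

## Task

Take up the gap between the green bearing block and the yellow thrust bracket: stand blue packers from the rack in it, one after another, leaning flat against its sides, until the orange taper wedge, thin end down, goes down tight with them while it is well into the gap but still clear of the bed. Press the wedge down firmly so that it drives the roller home, and finish like that, still holding the wedge pressed down so that the stack stays tight. Leave the spanner, the grease jar and the bolt tray alone.

Things in the scene. Friction and masses are not known exactly. Their poses are not given: they have to be found in the camera images.
- machine: bench laminating unit: steel bed plate 300 x 470 mm, 20 mm thick, lying fixed on the table, with two 64 mm rollers along its y axis. Origin on the table; its x axis runs from the rollers across the gap to the bracket, z up. The bed's upper face is at z = 20 mm; the rollers' tops are 88 mm above the table
- bearing_block: the one green bearing block, 56 (x) x 40 (y) x 60 mm high. Origin: bottom middle of its thrust face (towards the bracket; it leans back 1 in 8, so a packer rests against it), on the bed's upper face; axes as the machine's. Block and rubber roller slide together along x, stiffly (2 N): home the origin is at x = 50, y = -130 mm of the machine; they start 1.5 to 4 mm off home, backed into the gap
- bracket: yellow thrust bracket bolted on the bed, facing the block across the gap, 40 mm along y, 60 mm high above the bed. Its white-lined face leans back 1 in 8, away from the block, so that the gap widens by 15 mm from bed to top. Origin: bottom middle of that face, on the bed's upper face; axes as the machine's. With the roller home the gap at bed level is 11 to 25 mm, from job to job
- packer1: flat blue plastic packer, 8 mm (x) by 42 mm (y) by 90 mm high (z), 30 g. Origin: middle of its lower edge, z up. It starts upright in a slot of the rack, bottom 10 mm above the table. One or two packers are needed; any will do
- packer2: as packer1
- packer3: as packer1
- wedge: orange taper wedge, 58 mm wide (y), 110 mm long (z), 110 g, slippery plastic: it slackens unless kept pushed down (a firm push is 5 to 20 N). 12 mm thick (x) at the thin lower end, 39.5 mm at the top, both sides sloping 1 in 8 like the thrust faces, so it stands upright in the gap, either way round. Origin: middle of the thin end, z up. Starts in the rack, thin end down
- rack: pale wooden rack, 170 x 81 mm, 54 mm high, fixed. Origin at the centre of its underside. Slots across y, at x = -60, -26, +8 mm for packers and +46 mm for the wedge, floor 10 mm above the table; packers may lean a little in their slots, up to 2 degrees
- spanner: steel spanner 190 mm long lying on the table along its x axis, origin mid-length; leave alone
- grease_jar: pale jar with red cap, 60 mm across, 75 mm high, origin at the centre of its base; leave alone
- bolt_tray: grey open tray with bolts, 110 x 80 x 30 mm, origin at the centre of its underside; leave alone

How it is judged:
At the end, for the whole second after the job is handed in: roller home within 0.8 mm; wedge upright within 7 degrees, at rest, thin end 2 to 46 mm above the bed, bearing on a packer with over 4 N; wedge or a packer bears on the bracket with over 6 N and on the block with over 4 N; the fingers are still on the wedge (x of bearing_block in the frame of machine below 0.0508 m and z of wedge in the frame of bracket between 0.002 and 0.046 m and angle between wedge's own z axis and vertical below 0.12 rad and (contact force between bracket and wedge above 6 N or contact force between bracket and packer1 above 6 N or contact force between bracket and packer2 above 6 N or contact force between bracket and packer3 above 6 N) and (contact force between wedge and packer1 above 4 N or contact force between wedge and packer2 above 4 N or contact force between wedge and packer3 above 4 N) and (contact force between bearing_block and wedge above 4 N or contact force between bearing_block and packer1 above 4 N or contact force between bearing_block and packer2 above 4 N or contact force between bearing_block and packer3 above 4 N) and contact force between the fingers and wedge above 2 N and linear speed of wedge below 0.01 m/s); the arm keeps its last pose, push and grip.
It fails at once if the spanner, grease jar or bolt tray is moved more than 20 mm (distance of any of spanner, grease_jar, bolt_tray from where it was at the start of the episode above 0.02 m).
It also fails if it takes over 72 s, if anything falls off the work surface, if the arm or the gripper's body presses on something with over 40 N, if the wrist force passes 120 N, or if a joint passes its speed limit or range.

## Robot

A 6-joint arm with a two-finger parallel gripper is mounted at the origin on the work surface. World frame = base frame: x ahead of the robot, y to its left, z up, the work surface at z = 0. Lengths are in m, angles in rad, forces in N, time in s.
With the tool pointing down it reaches from about 0.25 to 0.8 m from the base axis. Payload 8.5 kg.
Tool frame: the origin (TCP) lies between the finger pads; the fingertips stand 14 mm ahead of it and the grasp point (between the pads) lies 5 mm behind it; x points along the fingers, y is the direction in which the jaws open and shut, and the axes are right-handed (so a half turn about x gives the same grasp; the last joint's range is limited). The gripper opens to 85 mm and grips with 20 to 120 N. Pads are 22 mm wide; open, the fingers measure 114 mm over their backs; the gripper's body (76 mm by 85 mm) begins 54 mm behind the grasp point. The pads swing forward as they close: fully open they stand 13 mm farther back than shut.
Start: joints at [1.277, 0.238, -0.013, 1.319, 0, 1.571], TCP at [0.152, 0.502, 0.245] pointing down, gripper open.
Joint ranges: [-2.66, 2.66], [-1.03, 1.9], [-1.14, 1.46], [-1.82, 2.27], [-1.45, 1.34], [-3.14, 3.14]. Speed limits (rad/s): [2.22, 2.22, 2.79, 3.14, 3.14, 3.14].

## Interface

Orientations are given as a 3x3 rotation matrix whose columns are the frame's x, y, z axes.
In Python, from plant import env, viewer gives the robot as it stands.
- The arm moves only by the tool arm_command, never from a script. Its arguments are lists of equal length, an entry for each row: "dp": the shift along the tool's x, y, z in cm, a list of three; "rot": the turn, a rotation vector about the tool's x, y, z in rad, a list of three. A call has exactly 8 rows; each row shifts and turns the commanded pose from where the row before left it, along the tool's axes as they then stand; what a row does not reach is not made up. A row lasts 1/8 s, in which the tool goes at most 62.5 mm and 10.7 degrees, less where a joint would pass 70% of its speed; a pose out of reach is approached as far as the arm can. A call is refused whole if a number of a shift passes 6.25 or a number of a turn 0.188, either way. A call with a gripper value outside its range is refused whole. "hand" is the opening, from 0 (shut) to 1 (fully open), set as the call begins (left out, the last holds). The fingers move at their own pace and stop on an object; "grip_force" is the grip in N (left out, the last holds). Time passes only in rows, so rows that do not move let the fingers close, or fill a call up. It gives the time, the measured TCP pose, the force and the opening at its end, in the units of the state.
- env.get_state(): the state, without advancing time (a new reading comes with each control period).
- viewer.get_image(name): name is "side" or "top"; returns a dict with "pixels" (420x560x3 uint8, blue, green, red), "fov_y" (degrees; the focal length in pixels is half the picture's height over the tangent of half this angle, whatever the lens; pixels are square), "cx", "cy" (the principal point, pixels), "rvec" (rotation vector, rad) and "tvec" (3), from world to camera coordinates, as OpenCV has them. Camera axes: x right, y down, z forward; pixel columns grow to the right and rows downward; lengths in m; the calibration is good to about 2 mm. A picture is of the moment at which its call begins. There is no depth.
- env.close_job(): hands the job in, once; it reports no verdict.
The state is a dict: "time_s": time; "joint_positions": joint angles; "joint_velocities": joint speeds; "joint_efforts": joint torques, N m; "ee_pos": TCP position; "orientation": TCP orientation; "wrist_force": force on the tool from outside, world axes, zero at the start; "ft_torque": the same for the moment, N m; "width": finger opening in m.
Only numpy, scipy, OpenCV 4.12 (cv2) and the standard library are available. Lean on these libraries where they do the work, as an engineer would, in place of code of your own. Each camera call takes 0.05 s, during which the arm holds its last target.

## Working session

There is one attempt and no reset: what is moved stays moved. The work goes in short steps, Python scripts to look and compute and a tool call to move; the robot and the scene stay as the last step left them, time stands still between calls to the robot, and variables do not carry over. Pictures are saved under pics/ and viewed, and the job is handed in when it is done.

Besides the shell and the picture viewer there is one more tool, called after "Emit:" by a JSON object that holds its "op" and its "data", one argument or row to a line. arm_command: Moves the arm, as the interface text tells. Its arguments: {"type":"object","properties":{"dp":{"type":"array","items":{"type":"array","items":{"type":"number"}}},"rot":{"type":"array","items":{"type":"array","items":{"type":"number"}}},"hand":{"type":"number"},"grip_force":{"type":"number"}},"required":["dp","rot"]}

```bash
ls; mkdir -p pics
cat > h.py <<'E'
import numpy as np, cv2
from plant import env, viewer
def shot(n,f=None):
    d=viewer.get_image(n); im=np.array(d["pixels"]).astype(np.uint8)
    if f: cv2.imwrite("pics/"+f,im)
    R,_=cv2.Rodrigues(np.array(d["rvec"],float)); t=np.array(d["tvec"],float)
    fl=210/np.tan(np.radians(d["fov_y"])/2)
    return im,dict(R=R,t=t,f=fl,cx=d["cx"],cy=d["cy"])
def ray(c,u,v):
    r=c["R"].T@np.array([(u-c["cx"])/c["f"],(v-c["cy"])/c["f"],1.]); return -c["R"].T@c["t"],r
def onz(c,u,v,z):
    o,r=ray(c,u,v); return o+r*(z-o[2])/r[2]
def proj(c,p):
    q=c["R"]@np.array(p,float)+c["t"]; return c["f"]*q[0]/q[2]+c["cx"],c["f"]*q[1]/q[2]+c["cy"]
def tri(c1,p1,c2,p2):
    o1,r1=ray(c1,*p1);o2,r2=ray(c2,*p2)
    A=np.stack([r1,-r2],1);s=np.linalg.lstsq(A,o2-o1,rcond=None)[0]
    a=o1+s[0]*r1;b=o2+s[1]*r2
    return (a+b)/2,np.linalg.norm(a-b)
E
python3 - <<'E'
from h import *
for n in("top","side"):
    im,c=shot(n,n+"0.png"); print(n,c["f"],-c["R"].T@c["t"],c["R"].round(3))
s=env.get_state(); print({k:np.round(v,3).tolist() for k,v in s.items()})
E
```

```text
pics
top 471.72153864027047 [ 0.53342299 -0.14172796  1.03035937] [[-0.011 -1.     0.001]
 [-0.999  0.011 -0.047]
 [ 0.047 -0.001 -0.999]]
side 486.96989825825443 [ 0.16226072 -0.66840972  0.88090402] [[ 0.807 -0.59  -0.009]
 [-0.463 -0.624 -0.63 ]
 [ 0.366  0.513 -0.777]]
{'time_s': 0.1, 'joint_positions': [1.277, 0.239, -0.014, 1.319, 0.0, 1.571], 'joint_velocities': [0.001, -0.002, 0.002, -0.001, 0.001, 0.0], 'joint_efforts': [-0.002, -53.972, 34.7, 0.013, -0.0, -0.0], 'ee_pos': [0.152, 0.502, 0.245], 'orientation': [[-0.0, 0.29, 0.957], [-0.001, 0.957, -0.29], [-1.0, -0.001, -0.0]], 'wrist_force': [0.066, -0.2, 0.627], 'ft_torque': [-0.014, -0.008, -0.03], 'width': 0.085}
```

```bash
ls -la
```

```text
total 16
drwxr-xr-x  3 agent agent 4096 Dec  7 06:55 .
drwxr-xr-x 23 root  root  4096 Dec  7 06:55 ..
-rw-r--r--  1 agent agent  840 Dec  7 06:55 h.py
drwxr-xr-x  2 agent agent 4096 Dec  7 06:55 pics
```

View pics/top0.png

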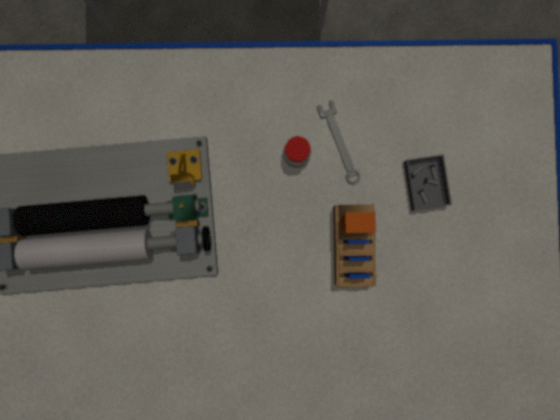

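View pics/side0.png

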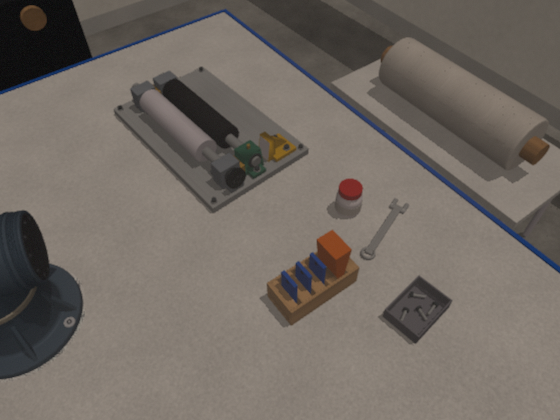

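Run:
```python
import cv2
t=cv2.imread("pics/top0.png");s=cv2.imread("pics/side0.png")
def crop(im,x,y,w,h,k,f): cv2.imwrite("pics/"+f,cv2.convertScaleAbs(cv2.resize(im[y:y+h,x:x+w],None,fx=k,fy=k,interpolation=cv2.INTER_CUBIC),alpha=1.6))
crop(t,140,130,90,75*2-20,6,"a1.png") if 0 else crop(t,140,130,100,75,8,"a1.png")
crop(t,320,195,80,100,6,"a2.png")
crop(s,200,120,110,80,7,"a3.png")
crop(s,260,225,110,100,6,"a4.png")
```

```text
(no output)
```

View pics/a1.png

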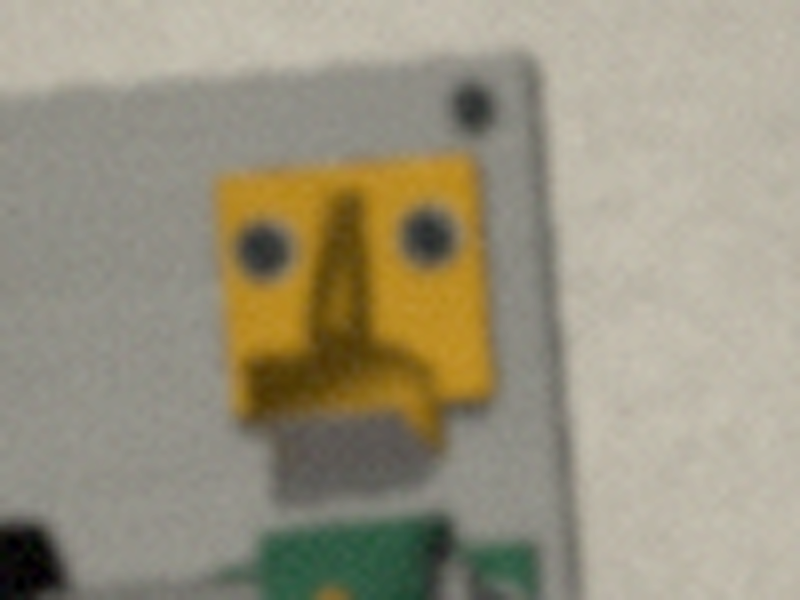

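View pics/a2.png

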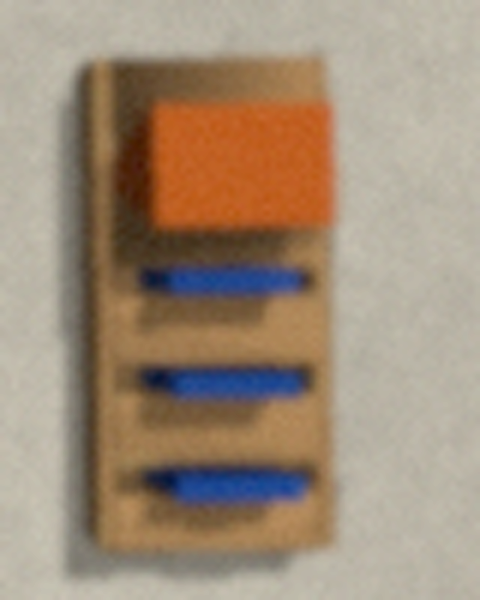

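View pics/a3.png

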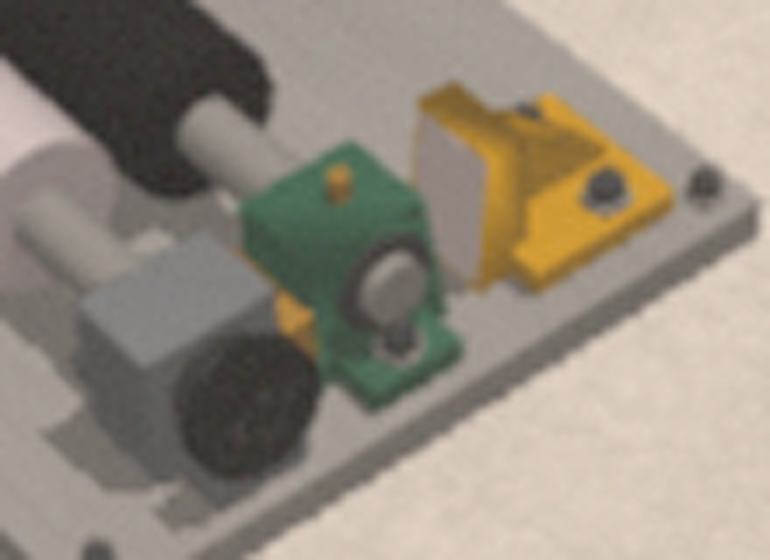

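View pics/a4.png

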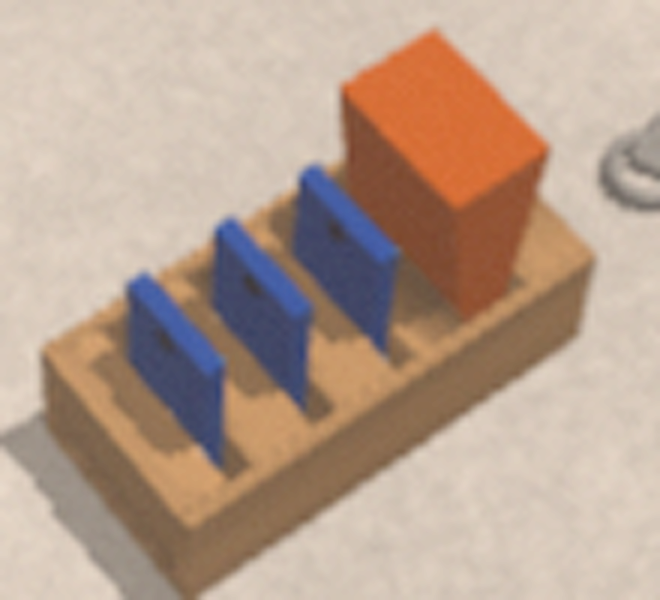

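Run:
```python
from h import *
im,c=shot("top")
f=cv2.GaussianBlur(im.astype(float),(3,3),0.7)
# print profiles of rows 175..205 for columns averaged along yaw ~3.5deg
a=np.zeros((40,3));
for u in range(177,190):
  for k in range(40):
    v=172+k-(u-184)*0.06
    a[k]+=cv2.getRectSubPix(im.astype(np.float32),(1,1),(u,v))[0,0] if 0 else cv2.remap(im.astype(np.float32),np.float32([[u]]),np.float32([[v]]),cv2.INTER_LINEAR)[0,0]
for k in range(40): print(172+k,(a[k]/13).round(0))
```

```text
172 [11. 52. 71.]
173 [10. 47. 64.]
174 [ 8. 43. 59.]
175 [ 9. 44. 59.]
176 [10. 46. 62.]
177 [10. 49. 67.]
178 [11. 55. 73.]
179 [17. 60. 79.]
180 [28. 63. 81.]
181 [40. 63. 76.]
182 [49. 59. 66.]
183 [52. 56. 59.]
184 [52. 55. 58.]
185 [52. 54. 57.]
186 [52. 55. 58.]
187 [52. 55. 57.]
188 [54. 57. 59.]
189 [55. 58. 59.]
190 [57. 60. 61.]
191 [60. 64. 64.]
192 [69. 73. 73.]
193 [75. 80. 79.]
194 [71. 78. 74.]
195 [58. 68. 56.]
196 [46. 59. 38.]
197 [43. 56. 31.]
198 [42. 56. 30.]
199 [41. 56. 30.]
200 [41. 56. 30.]
201 [41. 56. 31.]
202 [41. 56. 34.]
203 [39. 57. 40.]
204 [38. 57. 46.]
205 [36. 57. 49.]
206 [35. 54. 46.]
207 [34. 52. 39.]
208 [35. 49. 31.]
209 [36. 49. 27.]
210 [36. 49. 25.]
211 [35. 48. 24.]
```

Run:
```python
from h import *
im,c=shot("top")
print(c["cx"],c["cy"])
for v,z in((180.3,.08),(180.3,.075),(191.7,.02),(195.2,.08)): print(v,z,onz(c,184,v,z).round(4))
# bed corners top z=.02
for p in((207,137),(216,272)): print(onz(c,*p,.02).round(4))
# chroma masks
hsv=cv2.cvtColor(im,cv2.COLOR_BGR2HSV)
for nm,lo,hi in(("blue",(105,120,40),(130,255,255)),("orange",(4,170,100),(12,255,255)),("green",(70,60,20),(95,255,255)),("yellow",(18,150,60),(28,255,255))):
    m=cv2.inRange(hsv,lo,hi); cs,_=cv2.findContours(m,0,1)
    for k in cs:
        if cv2.contourArea(k)>12:
            print(nm,cv2.contourArea(k),cv2.boundingRect(k),cv2.minAreaRect(k))
# bed edge lines
g=cv2.GaussianBlur(cv2.cvtColor(im,cv2.COLOR_BGR2GRAY),(3,3),1)
im2,c2=shot("side")
hsv=cv2.cvtColor(im2,cv2.COLOR_BGR2HSV)
m=cv2.inRange(hsv,(105,120,40),(130,255,255)); cs,_=cv2.findContours(m,0,1)
for k in cs:
    if cv2.contourArea(k)>12: print(cv2.boundingRect(k),cv2.minAreaRect(k))
```

```text
281.22212023980313 212.0872827606756
180.3 0.08 [0.6446 0.0531 0.08  ]
180.3 0.075 [0.6452 0.0541 0.075 ]
191.7 0.02 [0.6271 0.0654 0.02  ]
195.2 0.08 [0.6144 0.0532 0.08  ]
[0.745  0.0156 0.02  ]
[ 0.4546 -0.0025  0.02  ]
blue 62.5 (348, 273, 22, 5) ((358.5, 275.0), (4.0, 21.0), 90.0)
blue 59.0 (347, 257, 23, 4) ((358.0, 258.5), (3.0, 22.0), 90.0)
blue 53.5 (347, 240, 23, 4) ((358.0, 241.5), (3.0, 22.0), 90.0)
blue 2717.0 (0, 39, 560, 186) ((305.12445068359375, 52.64806365966797), (586.9474487304688, 175.35562133789062), 17.38319969177246)
orange 519.5 (346, 212, 29, 21) ((360.0, 222.0), (20.0, 28.0), 90.0)
green 13.5 (199, 198, 8, 5) ((202.5, 200.0), (4.0, 7.0), 90.0)
green 475.5 (169, 195, 38, 25) ((186.81097412109375, 206.79876708984375), (23.190622329711914, 37.4362907409668), 83.6598129272461)
yellow 49.0 (0, 236, 18, 6) ((8.415389060974121, 239.32310485839844), (4.713320255279541, 17.116792678833008), 82.87498474121094)
yellow 63.0 (177, 220, 21, 6) ((187.0, 222.5), (5.0, 20.0), 90.0)
yellow 741.0 (168, 150, 34, 35) ((184.220703125, 167.64830017089844), (34.21474075317383, 31.889463424682617), 85.2363510131836)
(282, 272, 15, 16) ((289.1588134765625, 278.935302734375), (19.849136352539062, 3.362422466278076), 49.398704528808594)
(296, 262, 15, 16) ((303.57647705078125, 269.5058898925781), (19.740673065185547, 3.4708871841430664), 49.398704528808594)
(311, 253, 14, 16) ((317.7500305175781, 260.7500305175781), (19.091880798339844, 2.8284268379211426), 45.0)
(0, 10, 560, 262) ((301.6166687011719, 111.66806030273438), (587.2635498046875, 147.7574920654297), 17.69249725341797)
```

Run:
```python
from h import *
im,c=shot("top"); F=im.astype(np.float32)
def prof(us,vs): return cv2.remap(F,np.float32(us)[None],np.float32(vs)[None],cv2.INTER_LINEAR)[0]
# bed upper edge: brightness crossing for columns 10..200 (bed darker than table)
P=[]
for u in range(20,200,6):
    vs=np.arange(130,165,.25); b=np.mean([prof(np.full_like(vs,u+d),vs-d*.075).sum(1) for d in(-2,-1,0,1,2)],0)
    g=np.gradient(cv2.GaussianBlur(b[None],(13,1),3)[0]); P.append((u,vs[g.argmin()]))
P=np.array(P);W=np.array([onz(c,u,v,.02) for u,v in P])
k=np.polyfit(W[:,1],W[:,0],1);r=W[:,0]-np.polyval(k,W[:,1]);ok=abs(r-np.median(r))<.003
k=np.polyfit(W[ok,1],W[ok,0],1);print("bed edge yaw deg",np.degrees(-np.arctan(k[0])),ok.sum(),k)
# bed right edge
P=[]
for v in range(150,265,5):
    us=np.arange(198,226,.25);b=np.mean([prof(us,np.full_like(us,v+d)).sum(1) for d in(-2,-1,0,1,2)],0)
    g=np.gradient(cv2.GaussianBlur(b[None],(13,1),3)[0]);P.append((us[g.argmax()],v))
W=np.array([onz(c,u,v,.0) for u,v in P]);k=np.polyfit(W[:,0],W[:,1],1);r=W[:,1]-np.polyval(k,W[:,0]);ok=abs(r)<.003
k=np.polyfit(W[ok,0],W[ok,1],1);print("bed right yaw",np.degrees(np.arctan(k[0])),ok.sum())
# block y extents & bracket lining y extents (u edges)
print("v=200 row green", [ (u,F[200,u].round()) for u in range(166,200,1) if u<176 or u>190])
# rack edges
rk=cv2.inRange(cv2.cvtColor(im,cv2.COLOR_BGR2HSV),(8,70,60),(22,200,255)); rk[:200]=0;rk[295:]=0;rk[:,:325]=0;rk[:,385:]=0
cs,_=cv2.findContours(rk,0,1);h=np.vstack([k for k in cs if cv2.contourArea(k)>20]);R=cv2.minAreaRect(h);print(R)
for q in cv2.boxPoints(R):print(q,onz(c,*q,.054).round(4))
# packers
for v0 in(275,258,241):
    vs=np.arange(v0-8,v0+8.1,1);b=np.mean([prof(np.full_like(vs,u),vs) for u in range(352,367)],0)
    print([(int(v),(x[0]-x[2]).round()) for v,x in zip(vs,b)])
for v in(276,259,242,222):print(v,[(u,(F[v,u,0]-F[v,u,2]).round()) for u in list(range(344,354))+list(range(366,378))])
```

```text
bed edge yaw deg 4.428404223643725 20 [-0.07744451  0.74959989]
bed right yaw 4.643613797498193 12
v=200 row green [(166, array([82., 87., 86.], dtype=float32)), (167, array([75., 81., 79.], dtype=float32)), (168, array([74., 79., 75.], dtype=float32)), (169, array([70., 78., 74.], dtype=float32)), (170, array([64., 70., 65.], dtype=float32)), (171, array([60., 69., 58.], dtype=float32)), (172, array([49., 60., 46.], dtype=float32)), (173, array([46., 59., 36.], dtype=float32)), (174, array([40., 55., 29.], dtype=float32)), (175, array([37., 52., 24.], dtype=float32)), (191, array([33., 45., 24.], dtype=float32)), (192, array([31., 39., 23.], dtype=float32)), (193, array([31., 36., 27.], dtype=float32)), (194, array([35., 38., 36.], dtype=float32)), (195, array([43., 45., 45.], dtype=float32)), (196, array([55., 60., 58.], dtype=float32)), (197, array([57., 63., 61.], dtype=float32)), (198, array([49., 55., 50.], dtype=float32)), (199, array([45., 54., 40.], dtype=float32))]
((355.3919982910156, 245.18324279785156), (82.05801391601562, 41.78868103027344), 89.25594329833984)
[333.9666
[... 3055 characters left out ...]
float32(-44.0)), (374, np.float32(-35.0)), (375, np.float32(-23.0)), (376, np.float32(-15.0)), (377, np.float32(-11.0))]
222 [(344, np.float32(-54.0)), (345, np.float32(-73.0)), (346, np.float32(-90.0)), (347, np.float32(-99.0)), (348, np.float32(-97.0)), (349, np.float32(-99.0)), (350, np.float32(-100.0)), (351, np.float32(-99.0)), (352, np.float32(-98.0)), (353, np.float32(-98.0)), (366, np.float32(-98.0)), (367, np.float32(-101.0)), (368, np.float32(-99.0)), (369, np.float32(-97.0)), (370, np.float32(-99.0)), (371, np.float32(-101.0)), (372, np.float32(-97.0)), (373, np.float32(-96.0)), (374, np.float32(-85.0)), (375, np.float32(-58.0)), (376, np.float32(-31.0)), (377, np.float32(-17.0))]
```

Run:
```python
from h import *
im,c=shot("top")
for v in(278.2,261.2,243.6):
    e=onz(c,359.6,v,.1); print("packer",e.round(4),"centre x",(e[0]+.004).round(4))
# packer y right edge
print(onz(c,370.3,276,.1)[1]+.021)
# wedge top rect at z=.12
for p in((360,212),(360,232.5),(375.2,222),(346,222)):print("wedge",onz(c,*p,.12).round(4))
# block top y extents  v=200, bracket lining top
for u in(172,194.5):print("blk",onz(c,u,200,.08).round(4))
for p in((175,182.3),(190.6,181)):print("lin",onz(c,*p,.08).round(4))
# wedge edges profile
F=im.astype(float);print([(v,F[v,352:368,2].mean().round()) for v in list(range(207,216))+list(range(229,238))])
```

```text
packer [ 0.4456 -0.2951  0.1   ] centre x 0.4496
packer [ 0.4788 -0.2957  0.1   ] centre x 0.4828
packer [ 0.5133 -0.2964  0.1   ] centre x 0.5173
-0.2951955995583545
wedge [ 0.5747 -0.295   0.12  ]
wedge [ 0.5351 -0.2943  0.12  ]
wedge [ 0.555 -0.324  0.12 ]
wedge [ 0.5556 -0.2676  0.12  ]
blk [0.605  0.0774 0.08  ]
blk [0.6045 0.032  0.08  ]
lin [0.6408 0.0713 0.08  ]
lin [0.6431 0.0398 0.08  ]
[(207, np.float64(88.0)), (208, np.float64(88.0)), (209, np.float64(88.0)), (210, np.float64(91.0)), (211, np.float64(99.0)), (212, np.float64(109.0)), (213, np.float64(118.0)), (214, np.float64(120.0)), (215, np.float64(120.0)), (229, np.float64(120.0)), (230, np.float64(119.0)), (231, np.float64(114.0)), (232, np.float64(96.0)), (233, np.float64(70.0)), (234, np.float64(53.0)), (235, np.float64(51.0)), (236, np.float64(55.0)), (237, np.float64(59.0))]
```

Emit:
{"op": "arm_command", "data": {
  "dp": [
    [0,0,0],
    [0,0,0],
    [0,-4,1.5],
    [0,-5,2],
    [0,-5,2],
    [0,-5,2],
    [0,-5,2],
    [0,-5,2]
  ],
  "rot": [
    [-0.147,0,0],
    [-0.148,0,0],
    [0,0,0],
    [0,0,0],
    [0,0,0],
    [0,0,0],
    [0,0,0],
    [0,0,0]
  ],
  "hand": 0.75
}}

```text
time_s: 1.35
ee_pos: [0.2677, 0.2111, 0.2455]
orientation: [[0.001, -0.002, 1.0], [0.0, 1.0, 0.002], [-1.0, 0.0, 0.001]]
wrist_force: [1.0, 0.4, -0.3]
width: 0.064
```

```bash
cat >> h.py <<'E'
def st():
    s=env.get_state(); print("t",s["time_s"],"p",np.round(s["ee_pos"],4),"j",np.round(s["joint_positions"],3),"F",np.round(s["wrist_force"],1),"T",np.round(s["ft_torque"],2),"w",round(s["width"],4));print(np.round(s["orientation"],3).tolist())
    return s
E
python3 -c "
from h import *;st()"
```

```text
t 1.35 p [0.2677 0.2111 0.2455] j [ 0.668 -0.081 -0.369  1.282 -0.     0.666] F [ 1.   0.4 -0.3] T [ 0.03 -0.06 -0.  ] w 0.064
[[0.001, -0.002, 1.0], [0.0, 1.0, 0.002], [-1.0, 0.0, 0.001]]
```

Emit:
{"op": "arm_command", "data": {
  "dp": [
    [0,-5.6,2],
    [0,-5.6,2],
    [0,-5.6,2],
    [0,-5.6,2],
    [0,-5.6,2],
    [0,-5.6,2],
    [0,-5.6,2],
    [0,-5.6,2]
  ],
  "rot": [
    [0,0,0],
    [0,0,0],
    [0,0,0],
    [0,0,0],
    [0,0,0],
    [0,0,0],
    [0,0,0],
    [0,0,0]
  ]
}}

```text
time_s: 2.35
ee_pos: [0.4282, -0.2374, 0.2455]
orientation: [[0.001, -0.001, 1.0], [-0.0, 1.0, 0.001], [-1.0, -0.0, 0.001]]
wrist_force: [0.8, 0.4, 0.5]
width: 0.064
```

Emit:
{"op": "arm_command", "data": {
  "dp": [
    [0,-3,1.1],
    [1,-2.8,1],
    [3.5,0,0],
    [4,0,0],
    [3.5,0,0],
    [2.5,0,0],
    [1.2,0,0],
    [0,0,0]
  ],
  "rot": [
    [0,0,0],
    [0,0,0],
    [0,0,0],
    [0,0,0],
    [0,0,0],
    [0,0,0],
    [0,0,0],
    [0,0,0]
  ]
}}

```text
time_s: 3.35
ee_pos: [0.4488, -0.293, 0.0881]
orientation: [[-0.001, -0.001, 1.0], [0.0, 1.0, 0.001], [-1.0, 0.0, -0.001]]
wrist_force: [-0.9, -0.6, 0.4]
width: 0.0642
```

```bash
python3 -c "
from h import *;st()
im,c=shot('side');cv2.imwrite('pics/b1.png',cv2.convertScaleAbs(cv2.resize(im[190:330,220:400],None,fx=4,fy=4,interpolation=2),alpha=1.6))"
```

```text
t 3.35 p [ 0.4488 -0.293   0.0881] j [-0.578  0.358 -0.267  0.947 -0.    -0.58 ] F [-0.9 -0.6  0.4] T [-0.06 -0.01 -0.  ] w 0.0642
[[-0.001, -0.001, 1.0], [0.0, 1.0, 0.001], [-1.0, 0.0, -0.001]]
```

View pics/b1.png

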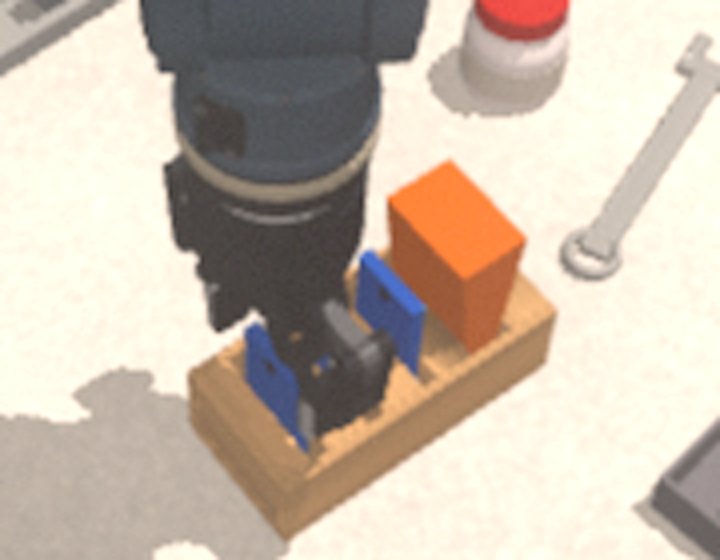

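```bash
python3 -c "
from h import *
im,c=shot('side');im2,c2=shot('top','b2.png')
for p in([.4488,-.293,.088],[.4495,-.2955,.1],[.4835,-.2955,.1],[.5175,-.2955,.1],[.5555,-.2955,.12]):
  u,v=proj(c,p);print(p,(u-220)*4,(v-190)*4,proj(c2,p))
"
```

```text
[0.4488, -0.293, 0.088] 272.6849597477053 362.181542409935 (np.float64(357.4980133983303), np.float64(276.0253369836007))
[0.4495, -0.2955, 0.1] 277.2653170449951 351.78085422857225 (np.float64(359.75692498000194), np.float64(276.1933168281031))
[0.4835, -0.2955, 0.1] 335.1170187785867 314.5685560787374 (np.float64(359.4285626386503), np.float64(258.80478889780585))
[0.5175, -0.2955, 0.1] 391.417586986106 278.35400287870925 (np.float64(359.10132850754985), np.float64(241.4760056854405))
[0.5555, -0.2955, 0.12] 455.82186549099947 215.1946902657869 (np.float64(360.4443341830156), np.float64(221.91394605019684))
```

View pics/b2.png

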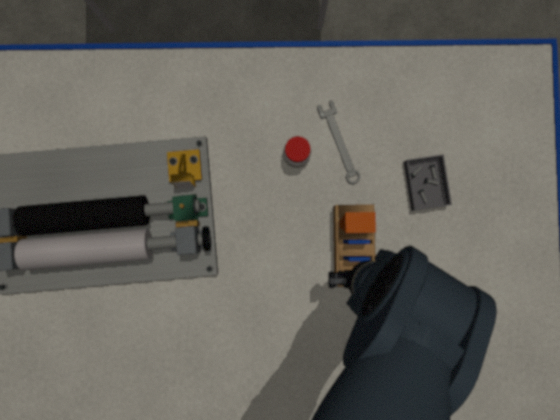

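Emit:
{"op": "arm_command", "data": {
  "dp": [
    [0,0,0.1],
    [0,0,0],
    [0,0,0],
    [0,0,0],
    [-1,0,0],
    [-2.5,0,0],
    [-4,0,0],
    [-4,0,0]
  ],
  "rot": [
    [0,0,0],
    [0,0,0],
    [0,0,0],
    [0,0,0],
    [0,0,0],
    [0,0,0],
    [0,0,0],
    [0,0,0]
  ],
  "hand": 0.3,
  "grip_force": 40
}}

```text
time_s: 4.5
ee_pos: [0.4497, -0.293, 0.2049]
orientation: [[-0.0, -0.001, 1.0], [0.0, 1.0, 0.001], [-1.0, 0.0, -0.0]]
wrist_force: [0.0, -0.6, -0.7]
width: 0.0411
```

Emit:
{"op": "arm_command", "data": {
  "dp": [
    [-1,2,1],
    [0,5,2.6],
    [0,5.4,3],
    [0,5.4,3],
    [0,5.4,3],
    [0,5.4,3],
    [0,4.3,2.3],
    [0,2,1]
  ],
  "rot": [
    [0,0,0],
    [0,0,0],
    [0,0,0],
    [0,0,0],
    [0,0,0],
    [0,0,0],
    [0,0,0],
    [0,0,0]
  ]
}}

```text
time_s: 5.5
ee_pos: [0.6392, 0.0585, 0.2133]
orientation: [[-0.0, -0.004, 1.0], [-0.0, 1.0, 0.004], [-1.0, -0.0, -0.0]]
wrist_force: [0.6, -0.2, -0.9]
width: 0.041
```

Emit:
{"op": "arm_command", "data": {
  "dp": [
    [0,0,0],
    [0,0,0],
    [0,0,0],
    [0,0,0],
    [0,0,0],
    [0,0,0],
    [0,0,0],
    [0,0,0]
  ],
  "rot": [
    [-0.0785,0,0],
    [0,0.124,0],
    [0,0,0],
    [0,0,0],
    [0,0,0],
    [0,0,0],
    [0,0,0],
    [0,0,0]
  ]
}}

```text
time_s: 6.5
ee_pos: [0.6385, 0.0561, 0.2136]
orientation: [[-0.123, -0.08, 0.989], [-0.01, 0.997, 0.079], [-0.992, -0.0, -0.123]]
wrist_force: [-0.6, 0.4, 0.4]
width: 0.0411
```

```bash
cat >> h.py <<'E'
def crop(im,x,y,w,h,k,f): cv2.imwrite("pics/"+f,cv2.convertScaleAbs(cv2.resize(im[y:y+h,x:x+w],None,fx=k,fy=k,interpolation=cv2.INTER_CUBIC),alpha=1.6))
E
python3 -c "
from h import *;st()
im,c=shot('side');crop(im,180,60,130,110,6,'c1.png')"
```

```text
t 6.5 p [0.6385 0.0561 0.2136] j [8.700e-02 5.500e-01 3.830e-01 1.527e+00 1.000e-03 7.000e-03] F [-0.6  0.4  0.4] T [ 0.01 -0.13  0.02] w 0.0411
[[-0.123, -0.08, 0.989], [-0.01, 0.997, 0.079], [-0.992, -0.0, -0.123]]
```

View pics/c1.png

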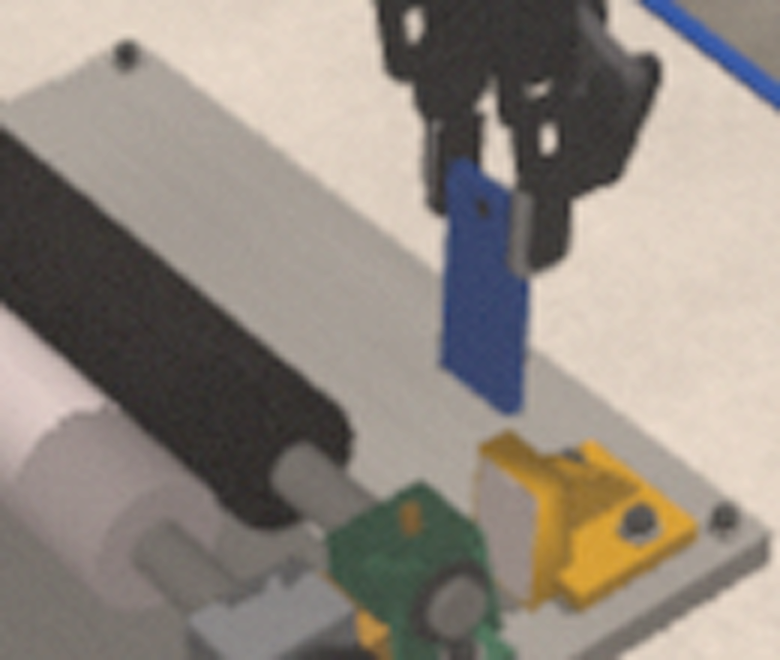

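```bash
python3 -c "
from h import *;
im,c=shot('side');s=env.get_state();R=np.array(s['orientation']);p=np.array(s['ee_pos'])
for y in(.021,-.021):
  for z in(-.004,.004):
    for x in(.078,-.012):
      u,v=proj(c,p+R@[x,y,z]);print(x,y,z,((u-180+.5)*6-.5).round(),((v-60+.5)*6-.5).round())
"
```

```text
0.078 0.021 -0.004 441.0 361.0
-0.012 0.021 -0.004 452.0 158.0
0.078 0.021 0.004 457.0 354.0
-0.012 0.021 0.004 469.0 151.0
0.078 -0.021 -0.004 510.0 416.0
-0.012 -0.021 -0.004 526.0 212.0
0.078 -0.021 0.004 527.0 409.0
-0.012 -0.021 0.004 543.0 205.0
```

Emit:
{"op": "arm_command", "data": {
  "dp": [
    [2,0,0.25],
    [2,0,0.25],
    [2,0,0.25],
    [1.5,0,0.19],
    [1,0,0.12],
    [1,0,0.12],
    [0.8,0,0.1],
    [0.5,0,0.06]
  ],
  "rot": [
    [0,0,0],
    [0,0,0],
    [0,0,0],
    [0,0,0],
    [0,0,0],
    [0,0,0],
    [0,0,0],
    [0,0,0]
  ]
}}

```text
time_s: 7.6
ee_pos: [0.6385, 0.056, 0.1041]
orientation: [[-0.123, -0.08, 0.989], [-0.01, 0.997, 0.079], [-0.992, -0.0, -0.124]]
wrist_force: [-0.7, -0.2, -0.1]
width: 0.0412
```

```bash
python3 -c "
from h import *;st()
im,c=shot('side');crop(im,200,90,110,90,7,'c2.png')"
```

```text
t 7.6 p [0.6385 0.056  0.1041] j [8.700e-02 5.960e-01 1.830e-01 1.282e+00 1.000e-03 7.000e-03] F [-0.7 -0.2 -0.1] T [ 0.03 -0.08 -0.01] w 0.0412
[[-0.123, -0.08, 0.989], [-0.01, 0.997, 0.079], [-0.992, -0.0, -0.124]]
```

View pics/c2.png

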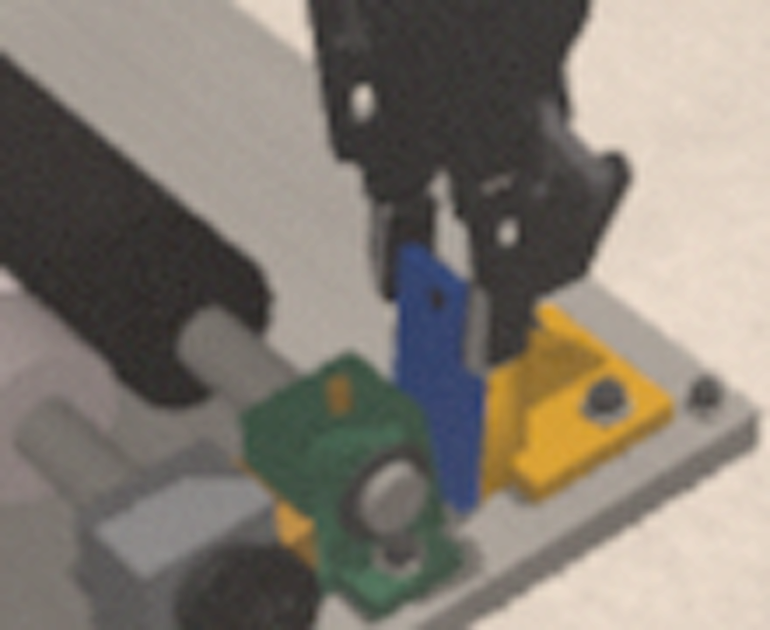

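Emit:
{"op": "arm_command", "data": {
  "dp": [
    [0.15,0,0.1],
    [0.15,0,0.1],
    [0.15,0,0.1],
    [0.05,0,0.05],
    [0.05,0,0.05],
    [0,0,0.05],
    [0,0,0],
    [0,0,0]
  ],
  "rot": [
    [0,0,0],
    [0,0,0],
    [0,0,0],
    [0,0,0],
    [0,0,0],
    [0,0,0],
    [0,0,0],
    [0,0,0]
  ]
}}

```text
time_s: 8.65
ee_pos: [0.6424, 0.0563, 0.0988]
orientation: [[-0.123, -0.08, 0.989], [-0.01, 0.997, 0.079], [-0.992, -0.0, -0.123]]
wrist_force: [-0.9, 0.5, 4.6]
width: 0.0413
```

Emit:
{"op": "arm_command", "data": {
  "dp": [
    [-0.03,0,0.05],
    [0,0,0.05],
    [0,0,0.05],
    [0,0,0.03],
    [0,0,0],
    [0,0,0],
    [0,0,0],
    [0,0,0]
  ],
  "rot": [
    [0,0,0],
    [0,0,0],
    [0,0,0],
    [0,0,0],
    [0,0,0],
    [0,0,0],
    [0,0,0],
    [0,0,0]
  ]
}}

```text
time_s: 9.65
ee_pos: [0.6435, 0.0564, 0.0987]
orientation: [[-0.124, -0.08, 0.989], [-0.01, 0.997, 0.079], [-0.992, -0.0, -0.125]]
wrist_force: [-3.5, -0.5, 6.2]
width: 0.0411
```

```bash
python3 -c "
from h import *;st()
im,c=shot('side');crop(im,200,90,110,90,7,'c3.png')"
```

```text
t 9.65 p [0.6435 0.0564 0.0987] j [8.700e-02 6.090e-01 1.920e-01 1.279e+00 1.000e-03 7.000e-03] F [-3.5 -0.5  6.2] T [-0.03  0.88 -0.07] w 0.0411
[[-0.124, -0.08, 0.989], [-0.01, 0.997, 0.079], [-0.992, -0.0, -0.125]]
```

View pics/c3.png

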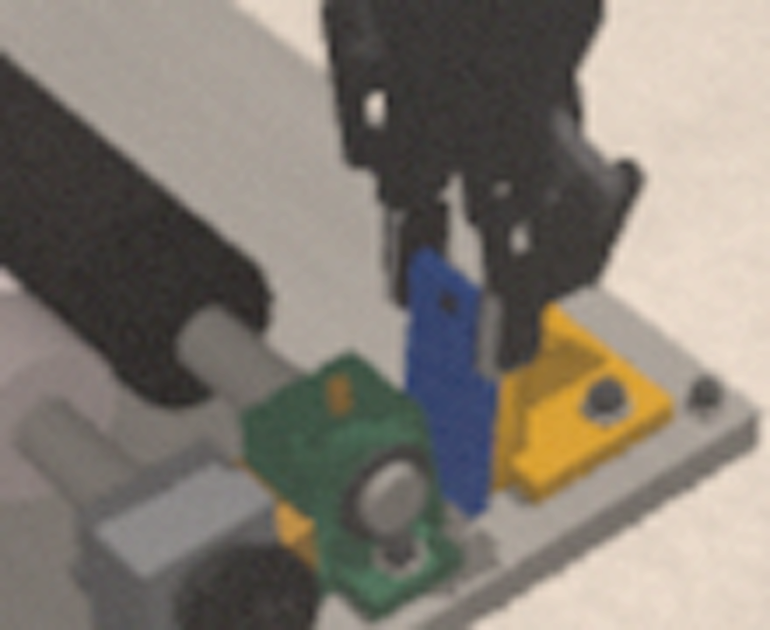

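Emit:
{"op": "arm_command", "data": {
  "dp": [
    [0,0,0],
    [0,0,0],
    [0,0,0],
    [0,0,0],
    [-0.5,0,0],
    [-1,0,0],
    [-2,0,0],
    [-3,0,0]
  ],
  "rot": [
    [0,0,0],
    [0,0,0],
    [0,0,0],
    [0,0,0],
    [0,0,0],
    [0,0,0],
    [0,0,0],
    [0,0,0]
  ],
  "hand": 0.64
}}

```text
time_s: 10.7
ee_pos: [0.6519, 0.0571, 0.1638]
orientation: [[-0.124, -0.08, 0.989], [-0.01, 0.997, 0.079], [-0.992, -0.0, -0.125]]
wrist_force: [-0.8, 0.6, 0.6]
width: 0.0544
```

```bash
python3 -c "
from h import *;st()
im,c=shot('side');crop(im,200,90,110,90,7,'c4.png')"
```

```text
t 10.7 p [0.6519 0.0571 0.1638] j [8.700e-02 5.910e-01 3.300e-01 1.434e+00 1.000e-03 7.000e-03] F [-0.8  0.6  0.6] T [-0.04 -0.16 -0.03] w 0.0544
[[-0.124, -0.08, 0.989], [-0.01, 0.997, 0.079], [-0.992, -0.0, -0.125]]
```

View pics/c4.png

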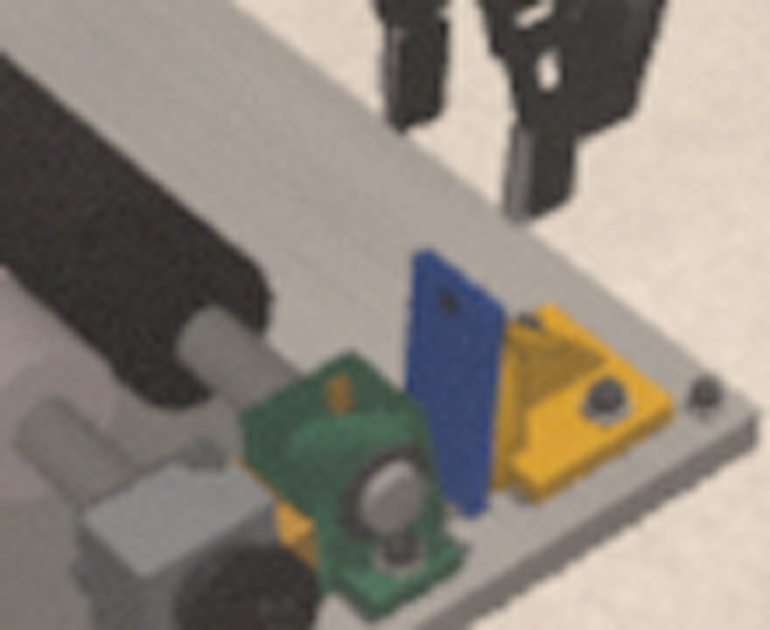

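Emit:
{"op": "arm_command", "data": {
  "dp": [
    [-4,0,0],
    [0,0,0],
    [0,-4,-1.1],
    [0,-6,-1.7],
    [0,-6,-1.7],
    [0,-6,-1.7],
    [0,-6,-1.7],
    [0,-5,-1.3]
  ],
  "rot": [
    [0,-0.124,0],
    [0.0785,0,0],
    [0,0,0],
    [0,0,0],
    [0,0,0],
    [0,0,0],
    [0,0,0],
    [0,0,0]
  ],
  "hand": 1.0
}}

```text
time_s: 11.75
ee_pos: [0.5647, -0.2749, 0.2038]
orientation: [[0.001, -0.0, 1.0], [-0.001, 1.0, 0.0], [-1.0, -0.001, 0.001]]
wrist_force: [0.7, -0.1, 0.1]
width: 0.0853
```

Emit:
{"op": "arm_command", "data": {
  "dp": [
    [1,-2.1,-0.9],
    [2.5,0,0],
    [3,0,0],
    [2,0,0],
    [1.2,0,0],
    [0.5,0,0],
    [0,0,0],
    [0,0,0]
  ],
  "rot": [
    [0,0,0],
    [0,0,0],
    [0,0,0],
    [0,0,0],
    [0,0,0],
    [0,0,0],
    [0,0,0],
    [0,0,0]
  ]
}}

```text
time_s: 12.75
ee_pos: [0.5569, -0.2938, 0.1016]
orientation: [[0.001, -0.001, 1.0], [-0.001, 1.0, 0.001], [-1.0, -0.001, 0.001]]
wrist_force: [0.2, -0.7, 0.1]
width: 0.0854
```

Emit:
{"op": "arm_command", "data": {
  "dp": [
    [0,0,0],
    [0,0,0],
    [0,0,0],
    [0,0,0],
    [0,0,0],
    [-0.7,0,0],
    [-1.5,0,0],
    [-3,0,0]
  ],
  "rot": [
    [0,0,0],
    [0,0,0],
    [0,0,0],
    [0,0,0],
    [0,0,0],
    [0,0,0],
    [0,0,0],
    [0,0,0]
  ],
  "hand": 0.4,
  "grip_force": 90
}}

```text
time_s: 13.75
ee_pos: [0.5557, -0.2933, 0.1529]
orientation: [[-0.002, -0.001, 1.0], [0.001, 1.0, 0.001], [-1.0, 0.001, -0.002]]
wrist_force: [0.1, -0.3, -0.3]
width: 0.0569
```

Emit:
{"op": "arm_command", "data": {
  "dp": [
    [-4,0,0],
    [-4,0,0],
    [-1,4,0.8],
    [0,6,1.2],
    [0,6,1.2],
    [0,6,1.2],
    [0,6,1.2],
    [0,4.9,1]
  ],
  "rot": [
    [0,0,0],
    [0,0,0],
    [0,0,0],
    [0,0,0],
    [0,0,0],
    [0,0,0],
    [0,0,0],
    [0,0,0]
  ]
}}

```text
time_s: 14.75
ee_pos: [0.6221, 0.0378, 0.2437]
orientation: [[0.001, -0.002, 1.0], [0.0, 1.0, 0.002], [-1.0, 0.0, 0.001]]
wrist_force: [0.4, 0.0, -0.9]
width: 0.0565
```

Emit:
{"op": "arm_command", "data": {
  "dp": [
    [0,2,0.5],
    [0,0,0],
    [0,0,0],
    [0,0,0],
    [0,0,0],
    [0,0,0],
    [0,0,0],
    [0,0,0]
  ],
  "rot": [
    [-0.0785,0,0],
    [0,0,0],
    [0,0,0],
    [0,0,0],
    [0,0,0],
    [0,0,0],
    [0,0,0],
    [0,0,0]
  ]
}}

```text
time_s: 15.75
ee_pos: [0.627, 0.0554, 0.2427]
orientation: [[-0.0, -0.08, 0.997], [-0.0, 0.997, 0.08], [-1.0, -0.0, -0.0]]
wrist_force: [0.3, -0.6, -1.7]
width: 0.0566
```

```bash
python3 -c "
from h import *;s=st()
im,c=shot('side');crop(im,180,30,130,140,5,'d1.png');R=np.array(s['orientation']);p=np.array(s['ee_pos'])
for y in(.029,-.029):
  for z in(-.006,.006):
      u,v=proj(c,p+R@[.0916,y,z]);print(y,z,((u-180+.5)*5-.5).round(),((v-30+.5)*5-.5).round())
im,c=shot('top');crop(im,130,130,130,100,6,'d2.png')
"
```

```text
t 15.75 p [0.627  0.0554 0.2427] j [ 0.088  0.423  0.252  1.4   -0.     0.009] F [ 0.3 -0.6 -1.7] T [ 0.01 -0.02 -0.03] w 0.0566
[[-0.0, -0.08, 0.997], [-0.0, 0.997, 0.08], [-1.0, -0.0, -0.0]]
0.029 -0.006 348.0 421.0
0.029 0.006 368.0 410.0
-0.029 -0.006 428.0 484.0
-0.029 0.006 449.0 472.0
```

View pics/d1.png

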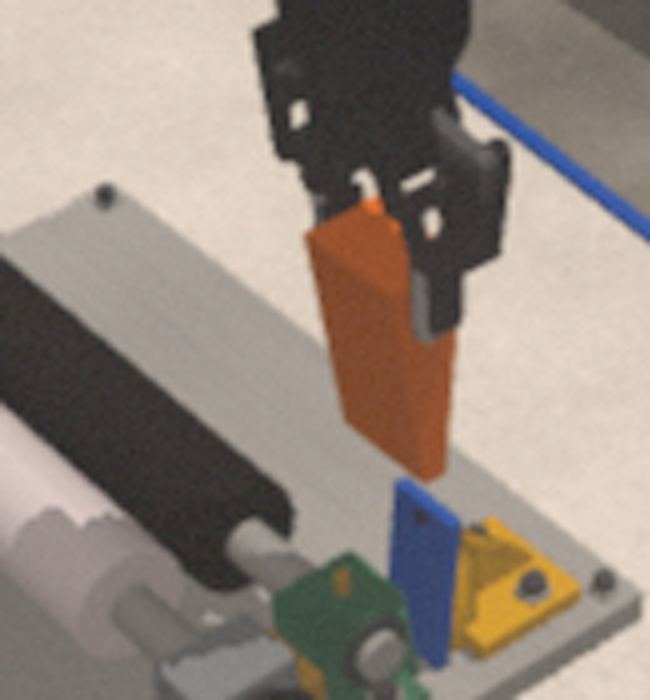

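Emit:
{"op": "arm_command", "data": {
  "dp": [
    [1,0,0],
    [2,0,0],
    [2,0,0],
    [1.5,0,0],
    [1,0,0],
    [0.8,0,0],
    [0.5,0,0],
    [0.2,0,0]
  ],
  "rot": [
    [0,0,0],
    [0,0,0],
    [0,0,0],
    [0,0,0],
    [0,0,0],
    [0,0,0],
    [0,0,0],
    [0,0,0]
  ]
}}

```text
time_s: 16.85
ee_pos: [0.6271, 0.0555, 0.1527]
orientation: [[0.0, -0.08, 0.997], [-0.0, 0.997, 0.08], [-1.0, -0.0, 0.0]]
wrist_force: [0.1, 0.5, -0.6]
width: 0.0566
```

```bash
python3 -c "
from h import *;s=st()
im,c=shot('side');crop(im,200,80,110,90,7,'d3.png')
im,c=shot('top');crop(im,140,130,100,90,7,'d4.png')
"
```

```text
t 16.85 p [0.6271 0.0555 0.1527] j [ 0.088  0.457  0.075  1.189 -0.     0.009] F [ 0.1  0.5 -0.6] T [0.   0.03 0.01] w 0.0566
[[0.0, -0.08, 0.997], [-0.0, 0.997, 0.08], [-1.0, -0.0, 0.0]]
```

View pics/d3.png

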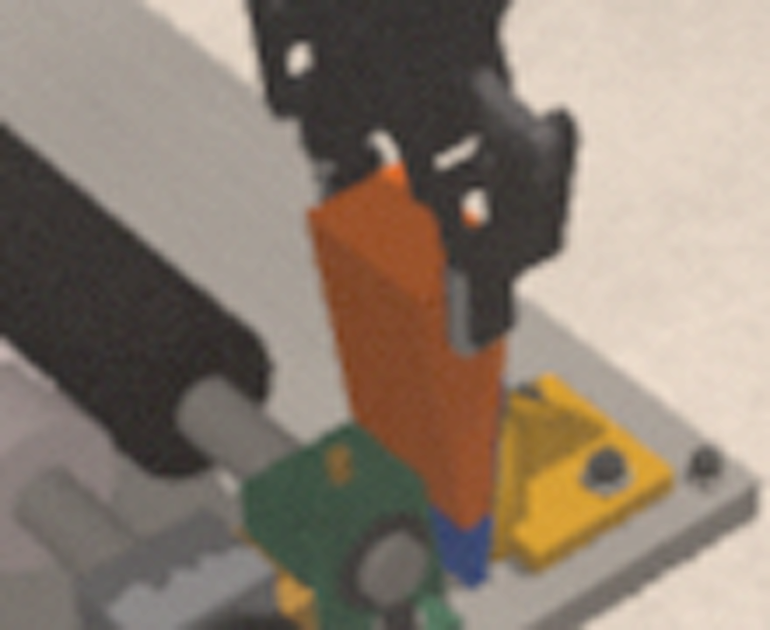

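Emit:
{"op": "arm_command", "data": {
  "dp": [
    [0.3,0,0],
    [0.3,0,0],
    [0.3,0,0],
    [0.2,0,0],
    [0.2,0,0],
    [0.2,0,0],
    [0,0,0],
    [0,0,0]
  ],
  "rot": [
    [0,0,0],
    [0,0,0],
    [0,0,0],
    [0,0,0],
    [0,0,0],
    [0,0,0],
    [0,0,0],
    [0,0,0]
  ]
}}

```text
time_s: 17.95
ee_pos: [0.6268, 0.0555, 0.1377]
orientation: [[-0.0, -0.08, 0.997], [-0.0, 0.997, 0.08], [-1.0, -0.0, -0.0]]
wrist_force: [-1.6, -0.1, -1.1]
width: 0.0565
```

Emit:
{"op": "arm_command", "data": {
  "dp": [
    [0.15,0,0],
    [0.15,0,0],
    [0.15,0,0],
    [0.15,0,0],
    [0.1,0,0],
    [0.1,0,0],
    [0,0,0],
    [0,0,0]
  ],
  "rot": [
    [0,0,0],
    [0,0,0],
    [0,0,0],
    [0,0,0],
    [0,0,0],
    [0,0,0],
    [0,0,0],
    [0,0,0]
  ]
}}

```text
time_s: 18.95
ee_pos: [0.6261, 0.0554, 0.1293]
orientation: [[-0.002, -0.08, 0.997], [-0.0, 0.997, 0.08], [-1.0, -0.0, -0.002]]
wrist_force: [-5.9, -0.5, -1.0]
width: 0.0568
```

Emit:
{"op": "arm_command", "data": {
  "dp": [
    [0,0,-0.1],
    [0,0,-0.1],
    [0.1,0,0],
    [0.1,0,-0.02],
    [0.1,0,-0.02],
    [0.1,0,0],
    [0.1,0,-0.02],
    [0,0,0]
  ],
  "rot": [
    [0,0,0],
    [0,0,0],
    [0,0,0],
    [0,0,0],
    [0,0,0],
    [0,0,0],
    [0,0,0],
    [0,0,0]
  ]
}}

```text
time_s: 19.95
ee_pos: [0.6257, 0.0553, 0.1267]
orientation: [[0.004, -0.079, 0.997], [0.0, 0.997, 0.079], [-1.0, -0.0, 0.004]]
wrist_force: [-1.8, -0.3, 12.9]
width: 0.0571
```

Emit:
{"op": "arm_command", "data": {
  "dp": [
    [0.05,0,0],
    [0.05,0,0],
    [0.05,0,0],
    [0,0,0],
    [0,0,0],
    [0,0,0],
    [0,0,0],
    [0,0,0]
  ],
  "rot": [
    [0,0,0],
    [0,0,0],
    [0,0,0],
    [0,0,0],
    [0,0,0],
    [0,0,0],
    [0,0,0],
    [0,0,0]
  ]
}}

```text
time_s: 20.95
ee_pos: [0.6258, 0.0553, 0.1267]
orientation: [[0.005, -0.079, 0.997], [0.0, 0.997, 0.079], [-1.0, -0.0, 0.005]]
wrist_force: [-5.1, -0.5, 22.8]
width: 0.0568
```

```bash
python3 -c "
from h import *;s=st()
im,c=shot('side');crop(im,200,80,110,90,7,'e1.png')
im,c=shot('top');crop(im,140,130,100,90,7,'e2.png')
"
```

```text
t 20.95 p [0.6258 0.0553 0.1267] j [ 0.088  0.467  0.022  1.121 -0.     0.009] F [-5.1 -0.5 22.8] T [-0.1   1.1  -0.41] w 0.0568
[[0.005, -0.079, 0.997], [0.0, 0.997, 0.079], [-1.0, -0.0, 0.005]]
```

View pics/e1.png

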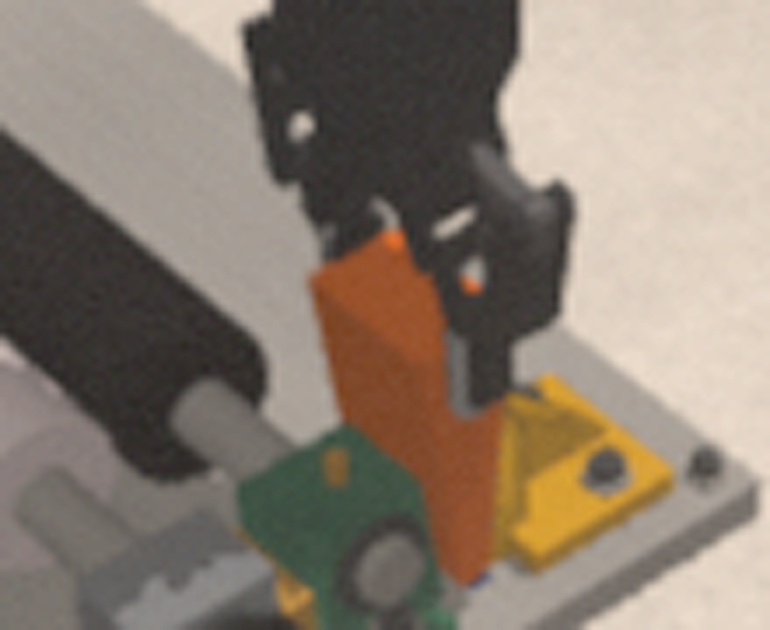

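View pics/e2.png

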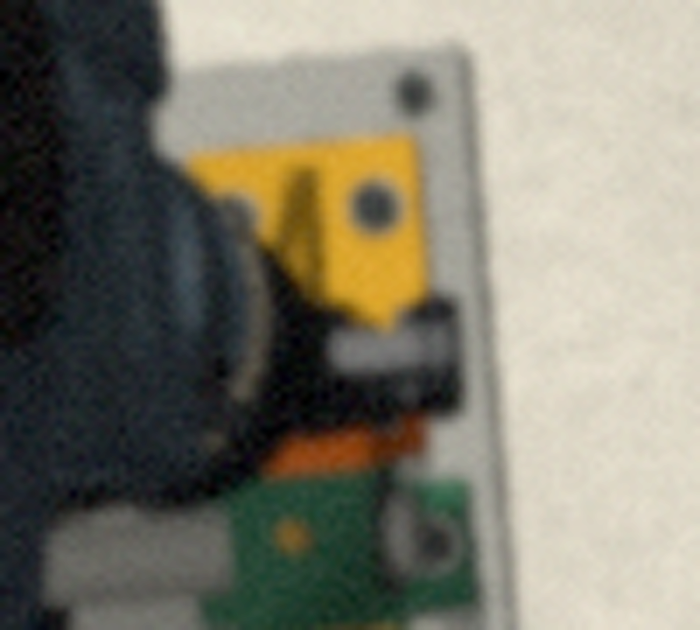

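```bash
python3 -c "
from h import *;s=st()
im,c=shot('side');R=np.array(s['orientation']);p=np.array(s['ee_pos'])
for y in(.029,-.029):
  for x,z in((.0916,-.006),(.0916,.006),(-.0184,-.0197)):
      u,v=proj(c,p+R@[x,y,z]);print(x,y,z,((u-200+.5)*7-.5).round(),((v-80+.5)*7-.5).round())
im0=cv2.imread('pics/side0.png')
# block motion: track block via LK
g0=cv2.cvtColor(im0,6);g1=cv2.cvtColor(im,6)
pts=np.float32([[250,142],[256,158],[257,168],[234,150],[240,158],[247,146], [286,147],[300,150],[303,148],[213,199]]).reshape(-1,1,2)
q,stt,e=cv2.calcOpticalFlowPyrLK(g0,g1,pts,None,winSize=(13,13),maxLevel=1)
print(np.hstack([pts[:,0],(q-pts)[:,0],stt,e]).round(2))
a=np.array(proj(c,[.62,.055,.06]));b=np.array(proj(c,[.617,.0548,.06]));print('3mm ->',b-a)
"
```

```text
t 21.05 p [0.6258 0.0553 0.1266] j [ 0.088  0.467  0.022  1.121 -0.     0.009] F [-4.4  0.2 23.1] T [-0.17  1.1  -0.38] w 0.0567
[[0.005, -0.079, 0.997], [0.0, 0.997, 0.079], [-1.0, -0.0, 0.005]]
0.0916 0.029 -0.006 364.0 497.0
0.0916 0.029 0.006 390.0 481.0
-0.0184 0.029 -0.0197 312.0 274.0
0.0916 -0.029 -0.006 469.0 585.0
0.0916 -0.029 0.006 495.0 568.0
-0.0184 -0.029 -0.0197 424.0 364.0
[[ 2.500e+02  1.420e+02 -7.886e+01 -6.541e+01  1.000e+00  1.819e+01]
 [ 2.560e+02  1.580e+02  1.072e+01 -2.178e+01  1.000e+00  1.316e+01]
 [ 2.570e+02  1.680e+02 -1.100e-01  6.000e-02  1.000e+00  5.240e+00]
 [ 2.340e+02  1.500e+02 -8.100e-01 -6.100e-01  1.000e+00  7.210e+00]
 [ 2.400e+02  1.580e+02 -1.200e-01  1.500e-01  1.000e+00  3.460e+00]
 [ 2.470e+02  1.460e+02  1.980e+00 -6.408e+01  1.000e+00  2.898e+01]
 [ 2.860e+02  1.470e+02 -2.000e-02 -2.000e-02  1.000e+00  2.930e+00]
 [ 3.000e+02  1.500e+02 -8.000e-02  8.000e-02  1.000e+00  3.270e+00]
 [ 3.030e+02  1.480e+02 -1.300e-01  1.400e-01  1.000e+00  3.260e+00]
 [ 2.130e+02  1.990e+02 -2.000e-02  7.000e-02  1.000e+00  3.260e+00]]
3mm -> [-0.97602022  0.56585669]
```

```bash
cat > mv.py <<'E'
from h import *
def shift(A,B,x,y,w,h,m=3):
    T=cv2.cvtColor(A,6)[y:y+h,x:x+w].astype(np.float32); I=cv2.cvtColor(B,6)[y-m:y+h+m,x-m:x+w+m].astype(np.float32)
    k=6;T=cv2.resize(T,None,fx=k,fy=k,interpolation=2);I=cv2.resize(I,None,fx=k,fy=k,interpolation=2)
    r=cv2.matchTemplate(I,T,cv2.TM_CCOEFF_NORMED);_,mx,_,l=cv2.minMaxLoc(r)
    return (l[0]/k-m,l[1]/k-m,round(mx,3))
if __name__=="__main__":
    a=cv2.imread("pics/top0.png");b,c=shot("top");s0=cv2.imread("pics/side0.png");s1,c2=shot("side")
    print("top dot",shift(a,b,176,199,11,11)); print("top flange/shaft",shift(a,b,193,196,16,24)); print("top fixed bolt",shift(a,b,203,263,12,12))
    print("side shaft end",shift(s0,s1,245,150,22,30)); print("side dot",shift(s0,s1,243,141,10,10)); print("side fixed",shift(s0,s1,205,190,16,16))
    st()
    for C in(c,c2):
        p=np.array(proj(C,[.60,.055,.08]));q=np.array(proj(C,[.597,.0548,.08]));print("3mm:",q-p)
E
python3 mv.py
```

```text
top dot (0.3333333333333335, 1.166666666666667, 0.894)
top flange/shaft (-0.16666666666666652, 0.8333333333333335, 0.892)
top fixed bolt (0.0, 0.0, 0.995)
side shaft end (-0.3333333333333335, 0.3333333333333335, 0.855)
side dot (-0.6666666666666665, 0.5, 0.879)
side fixed (0.0, 0.0, 0.996)
t 21.2 p [0.6258 0.0553 0.1266] j [ 0.088  0.467  0.022  1.121 -0.     0.009] F [-4.2 -0.8 23.5] T [-0.13  1.19 -0.31] w 0.057
[[0.005, -0.079, 0.997], [0.0, 0.997, 0.079], [-1.0, -0.0, 0.005]]
3mm: [0.10120446 1.48214266]
3mm: [-1.00299374  0.5743675 ]
```

Emit:
{"op": "arm_command", "data": {
  "dp": [
    [0,0,-0.05],
    [0,0,-0.05],
    [0,0,0],
    [0,0,0],
    [0,0,0],
    [0,0,0],
    [0,0,0],
    [0,0,0]
  ],
  "rot": [
    [0,0,0],
    [0,0,0],
    [0,0,0],
    [0,0,0],
    [0,0,0],
    [0,0,0],
    [0,0,0],
    [0,0,0]
  ]
}}

```text
time_s: 22.2
ee_pos: [0.6258, 0.0553, 0.1267]
orientation: [[0.007, -0.079, 0.997], [0.0, 0.997, 0.079], [-1.0, -0.0, 0.007]]
wrist_force: [-1.3, -0.0, 20.8]
width: 0.0567
```

```bash
python3 mv.py
```

```text
top dot (0.5, 1.0, 0.9)
top flange/shaft (-0.16666666666666652, 0.8333333333333335, 0.897)
top fixed bolt (0.0, 0.0, 0.994)
side shaft end (-0.3333333333333335, 0.3333333333333335, 0.857)
side dot (-0.6666666666666665, 0.5, 0.881)
side fixed (0.0, 0.0, 0.996)
t 22.3 p [0.6258 0.0553 0.1266] j [ 0.088  0.466  0.02   1.118 -0.     0.009] F [-0.1 -1.1 21.7] T [-0.04  0.46 -0.3 ] w 0.057
[[0.007, -0.079, 0.997], [0.0, 0.997, 0.079], [-1.0, -0.0, 0.007]]
3mm: [0.10120446 1.48214266]
3mm: [-1.00299374  0.5743675 ]
```

Emit:
{"op": "arm_command", "data": {
  "dp": [
    [0.05,0,0],
    [0.05,0,0],
    [0,0,0],
    [0,0,0],
    [0,0,0],
    [0,0,0],
    [0,0,0],
    [0,0,0]
  ],
  "rot": [
    [0,0,0],
    [0,0,0],
    [0,0,0],
    [0,0,0],
    [0,0,0],
    [0,0,0],
    [0,0,0],
    [0,0,0]
  ]
}}

```text
time_s: 23.3
ee_pos: [0.6258, 0.0553, 0.1266]
orientation: [[0.008, -0.079, 0.997], [0.001, 0.997, 0.079], [-1.0, -0.0, 0.008]]
wrist_force: [-3.8, -0.6, 28.9]
width: 0.0571
```

```bash
python3 mv.py; python3 -c "
from h import *
im,c=shot('side');crop(im,200,80,110,90,7,'f1.png')"
```

```text
top dot (0.3333333333333335, 1.166666666666667, 0.883)
top flange/shaft (-0.16666666666666652, 0.8333333333333335, 0.891)
top fixed bolt (0.0, 0.0, 0.994)
side shaft end (-0.3333333333333335, 0.3333333333333335, 0.855)
side dot (-0.6666666666666665, 0.5, 0.878)
side fixed (0.0, 0.0, 0.996)
t 23.4 p [0.6258 0.0553 0.1266] j [ 0.088  0.465  0.019  1.117 -0.     0.009] F [-3.8 -0.2 28.1] T [-0.16  1.04 -0.37] w 0.0566
[[0.008, -0.079, 0.997], [0.0, 0.997, 0.079], [-1.0, -0.0, 0.008]]
3mm: [0.10120446 1.48214266]
3mm: [-1.00299374  0.5743675 ]
```

View pics/f1.png

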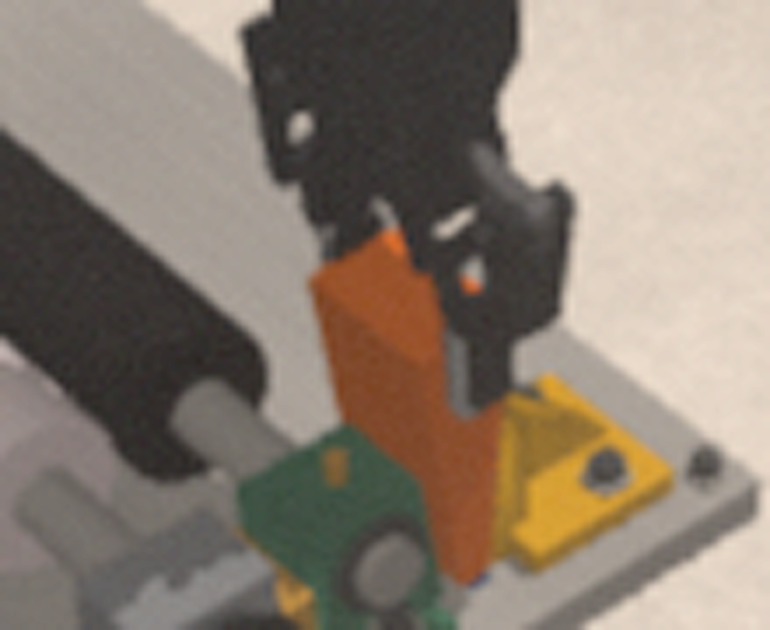

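Emit:
{"op": "arm_command", "data": {
  "dp": [
    [0,0,-0.05],
    [0,0,0],
    [0,0,0],
    [0,0,0],
    [0,0,0],
    [0,0,0],
    [0,0,0],
    [0,0,0]
  ],
  "rot": [
    [0,0,0],
    [0,0,0],
    [0,0,0],
    [0,0,0],
    [0,0,0],
    [0,0,0],
    [0,0,0],
    [0,0,0]
  ]
}}

```text
time_s: 24.45
ee_pos: [0.6258, 0.0553, 0.1266]
orientation: [[0.008, -0.079, 0.997], [0.001, 0.997, 0.079], [-1.0, -0.0, 0.008]]
wrist_force: [-1.6, -1.0, 26.3]
width: 0.057
```

```bash
python3 mv.py; python3 -c "
from h import *
env.close_job();st()"
```

```text
top dot (0.16666666666666652, 1.166666666666667, 0.918)
top flange/shaft (-0.16666666666666652, 0.8333333333333335, 0.894)
top fixed bolt (0.0, 0.0, 0.995)
side shaft end (-0.3333333333333335, 0.3333333333333335, 0.854)
side dot (-0.6666666666666665, 0.5, 0.881)
side fixed (0.0, 0.0, 0.996)
t 24.55 p [0.6258 0.0553 0.1266] j [ 0.088  0.465  0.018  1.116 -0.     0.009] F [-0.9 -0.3 25.7] T [-0.11  0.6  -0.39] w 0.0566
[[0.008, -0.079, 0.997], [0.001, 0.997, 0.079], [-1.0, -0.0, 0.008]]
3mm: [0.10120446 1.48214266]
3mm: [-1.00299374  0.5743675 ]
the job is handed in; nothing more can be done
the job is handed in; nothing more can be done
```

I handed the job in at 24.6 s, still gripping the wedge and pressing it down with about 26 N, a little over the 5 to 20 N given as a firm push. I stood one packer against the bracket's white face, then drove the wedge, thin end down, between the packer and the green block. The spanner, jar and tray were never approached.

- **Wedge:** its thin end is about 15 mm above the bed and it is tilted less than 1 degree. It did not slip in the grip. It stopped moving once tight: raising the push from 13 N to 29 N moved it by no more than 0.1 mm.
- **Roller:** the pictures show the block moved toward home, about 2 mm by most of the matches, though the side view of the shaft end gave only about 1 mm. That mostly fits the stated 1.5 to 4 mm starting offset.
- **Not measured:** I had no direct reading of the home position or of the forces on the bracket, block and packer. That the roller is fully home rests on the wedge coming to a hard stop.

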